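# Drag an anti-slip plate home on the marking-out board and lock it

## Robot

A 6-joint arm with a two-finger parallel gripper is mounted at the origin on a cart in front of the work surface, level with it; the furniture and walls round the work are solid. World frame = base frame: x ahead of the robot, y to its left, z up, the work surface at z = 0. Lengths are in m, angles in rad, forces in N, time in s.
With the tool pointing down it reaches from about 0.25 to 0.725 m from the base axis. Payload 4 kg.
Tool frame: the origin (TCP) lies midway between the tips of the shut fingers; the grasp point (between the pads) lies 19 mm behind it; z points along the fingers, y is the line along which they close (so a half turn about z gives the same grasp; the last joint's range is limited). The gripper opens to 85 mm and grips with 20 to 120 N. Pads are 22 mm wide; open, the fingers measure 114 mm over their backs; the gripper's body (76 mm by 85 mm) begins 54 mm behind the grasp point. The pads swing forward as they close: fully open they stand 13 mm farther back than shut.
Start: joints at [-1.162, 0.241, 0.005, 1.335, 0, 1.571], TCP at [0.199, -0.459, 0.231] pointing down, gripper open.
Joint ranges: [-2.72, 2.72], [-1.05, 1.87], [-1.09, 1.28], [-1.99, 2.15], [-1.42, 1.44], [-3.14, 3.14]. Speed limits (rad/s): [2.79, 2.79, 3.14, 3.14, 3.14, 3.14].

## Interface

Orientations are given as a unit quaternion [x, y, z, w].
In Python, from workcell import get_obs, camera, job_done, silhouettes gives the robot as it stands. The module is installed in compiled form; this text tells all that it offers.
- The arm moves only by the tool drive_tool, never from a script. Its argument "increments" is a list of rows, each a list of 3 entries, a list of its own where there are three numbers: the shift along the world's x, y, z in mm, then the turn, a rotation vector about the world's x, y, z in degrees, then the opening, from 0 (shut) to 1 (fully open). A call has 1 to 8 rows; each row shifts and turns the commanded pose from where the row before left it; what a row does not reach is not made up. A row lasts 1/12 s, in which the tool goes at most 41.7 mm and 7.16 degrees, less where a joint would pass 70% of its speed; a pose out of reach is approached as far as the arm can. A call is refused whole if a number of a shift passes 41.7 or a number of a turn 7.16, either way. A call with a gripper value outside its range is refused whole. The fingers move at their own pace and stop on an object; the grip force is fixed at half the most. Time passes only in rows, so rows that do not move let the fingers close. It gives the time, the measured TCP pose, the force, the opening and the grip force at its end, in the units of the state.
- get_obs(): the state, without advancing time (a new reading comes with each control period).
- camera(name): name is "scene" or "top" or "wrist"; returns a dict with "image" (400x640x3 uint8, red, green, blue), "K" (3x3 intrinsics, pixels), "k1" (the pictures are not rectified: a ray, as slopes to the right and down, at radius r is drawn at 1 + k1 r^2 times it, then the intrinsics apply), "view" (4x4, takes a point from world to camera coordinates). Camera axes: x right, y down, z forward; pixel columns grow to the right and rows downward; lengths in m; the calibration is good to about 2 mm. A picture is of the moment at which its call begins. There is no depth.
- job_done(): hands the job in; it is judged then, once.
Trained networks look in a picture, given as the dict that the camera call returned (one of the last four; its "shot" number tells which), for a name from the list of things; names that differ only in an ending like _2 or _b are one class to them, and where a whole thing is asked for, a point or a joint stands for the part that bears it (a point fixed in the world has none). Each returns a list of dicts, best first, with "conf" (0 to 1); they miss things now and then, are a little off and sometimes report something else, mostly with a low value. They report only what shows in the picture. A call takes as long as a camera call.
- silhouettes(query, picture): "region" (400x640 bool, what is visible of it) and "bbox" ([left, top, right, bottom] in pixels, round what is visible of it).
The state is a dict: "clock": time; "joint_pos": joint angles; "joint_vel": joint speeds; "tau": joint torques, N m; "eef_pos": TCP position; "tool_rot": TCP orientation; "ft_force": force on the tool from outside, world axes, zero at the start; "ft_torque": the same for the moment, N m; "grip_width": finger opening in m; "grasp_force": force on a finger pad.
Only numpy, scipy, OpenCV 4.12 (cv2) and the standard library are available. Lean on these libraries where they do the work, as an engineer would, in place of code of your own. Each camera call takes 0.05 s, during which the arm holds its last target. There are 200 camera calls.

## Task

Slide the thin blue-topped plate home into the corner of the marking-out board, flush against both the far and the left strip of its fence: shut the fingers, press down on the plate's top and drag it, keeping it flat on the board, and seat it with a firm push of about 6 N against the fence, never over 12 N. Touch down slowly, press with less than 20 N, and do not put the fingers down on the board itself. Then swing the red turn button by its pin fully across over the plate, let go, and leave the mug and the combination square where they are.

Things in the scene. Friction and masses are not known exactly. Their poses are not given: they have to be found in the camera images.
- plate: Aluminium plate with a blue anti-slip coating on top, 80 mm along its x, 110 mm along its y, 3 mm thick, about 0.12 kg, loose on the board. Origin: centre of its underside; z up. Its metal slides easily on board and fence (friction about 0.2), its top grips (about 0.9). Pressing with 8 N is enough. All is hard: touch down at 10 mm/s or less; 1 mm of overtravel costs 5 to 10 N.
- board: The marking-out board, a fixed grey laminate deck 200 mm along its x, 260 mm along its y, 12 mm thick, on levelling feet, so its height differs each time. Origin: centre of the deck's underside (its top is 12 mm above that); x points away from the robot towards the far strip, y to its left, z up.
- fence: The fixed dark steel L-shaped fence on the board, with the same origin and axes as the board. Strips 20 mm wide, 5 mm high above the deck. Far strip: inner face at x = +80 mm. Left strip: inner face at y = +110 mm. The plate is home when its centre is at x = +40, y = +55 mm, its axes parallel to the board's. The turn button is carried by the fence.
- button_arm (a joint): The red turn button, a flat bar 18 mm wide, 6 mm thick, on an upright pivot on the far strip; it passes 2 mm above a plate lying on the deck. 0: the bar lies along the far strip, towards the board's -y. It turns clockwise seen from above; at 1.57 it points to the board's -x, over the plate when home; it stops at 1.6 and stays where it is left (about 1.5 N at the pin moves it).
- pin (a point): Point on the axis of the upright steel pin of the turn button, 45 mm from the pivot; pin 10 mm in diameter. This point is 14 mm above the top of the red bar, and the pin's top is 15 mm above this point. The fingers may pinch or push the pin; it turns freely between them.
- pivot (a point): Point on the pivot axis of the turn button, level with point pin; fixed on the board at x = +90, y = +35 mm in the board's frame.
- mug: Blue and white mug, about 80 mm across and 92 mm high, left of the saw; a bystander. Origin: centre of its underside.
- combi_square: Combination square, 300 mm steel rule with a dark head, lying on the bench to the left; a bystander. Origin: centre of its underside.

How it is judged:
By the outcome, as a careful person would: the job done as asked, in the order asked, and still so for the second after the job is handed in, with the robot touching nothing.
It also fails if it takes over 67 s, if anything falls off the work surface, if the arm or the gripper's body presses on something with over 40 N, if the wrist force passes 120 N, or if a joint passes its speed limit or range.

## Working session

There is one attempt and no reset: what is moved stays moved. The work goes in short steps, Python scripts to look and compute and a tool call to move; the robot and the scene stay as the last step left them, time stands still between calls to the robot, and variables do not carry over. Pictures are saved under pics/ and viewed, at most 10 in all, crops included, and the job is handed in when it is done.

Besides the shell and the picture viewer there is one more tool, called after "Emit:" as name(argument=value, ...), one argument or row to a line, values as JSON. drive_tool: Moves the arm, as the interface text tells. Its arguments: {"type":"object","properties":{"increments":{"type":"array"}},"required":["increments"]}

```bash
mkdir -p pics; cat > h.py <<'E'
import numpy as np, cv2
from workcell import *
def save(p,n): cv2.imwrite(f'pics/{n}.png',p['image'][:,:,::-1])
def project(p,P):
    P=np.atleast_2d(P); V=np.array(p['view']);c=P@V[:3,:3].T+V[:3,3]
    s=c[:,:2]/c[:,2:]; s=s*(1+p['k1']*(s**2).sum(1,keepdims=True)); K=np.array(p['K'])
    return s*[K[0,0],K[1,1]]+[K[0,2],K[1,2]]
def toplane(p,uv,z):
    uv=np.atleast_2d(np.float64(uv));K=np.array(p['K']);d=(uv-[K[0,2],K[1,2]])/[K[0,0],K[1,1]];s=d.copy()
    for _ in range(30): s=d/(1+p['k1']*(s**2).sum(1,keepdims=True))
    V=np.array(p['view']);R=V[:3,:3];C=-R.T@V[:3,3]
    r=np.c_[s,np.ones(len(s))]@R
    return C+r*((z-C[2])/r[:,2])[:,None]
def cam(p): V=np.array(p['view']); return -V[:3,:3].T@V[:3,3]
E
python3 - <<'E'
from h import *
print(get_obs())
for n in ('top','scene','wrist'):
    p=camera(n); save(p,n+'0'); print(n,p['K'],p['k1'],cam(p))
    for q in ('plate','board','fence','button_arm','pin','mug','combi_square'):
        for r in silhouettes(q,p)[:2]: print(q,round(r['conf'],2),r['bbox'],r['region'].sum())
a=cv2.imread('pics/top0.png');b=cv2.imread('pics/scene0.png')
E
```

```text
{'clock': 0.0, 'joint_pos': array([-1.16198906e+00,  2.41367677e-01,  3.71265990e-03,  1.33525751e+00,
        3.88018113e-06,  1.57081333e+00]), 'joint_vel': array([-0.00164144, -0.00017039,  0.00129903, -0.00063463,  0.00079257,
       -0.00082532]), 'tau': array([ 8.00171565e-04, -3.72319829e+01,  2.52406150e+01,  1.70498178e-02,
        7.16366230e-05,  1.03191644e-05]), 'eef_pos': array([ 0.19849594, -0.45819087,  0.23043122]), 'tool_rot': array([ 9.79183388e-01,  2.02974807e-01, -2.12885261e-04, -1.03646267e-03]), 'ft_force': array([ 0.17998045,  0.47562483, -0.23106024]), 'ft_torque': array([-0.01768291,  0.01786755,  0.03692985]), 'grasp_force': 0.0, 'grip_width': 0.08542835028203649}
top [[394.57323976   0.         313.92626398]
 [  0.         394.57323976 199.63563076]
 [  0.           0.           1.        ]] 0.018665613657781098 [0.41249518 0.01104807 0.90523248]
plate 0.95 [403.0, 218.5, 456.7, 265.5] 1695
fence 0.79 [357.4, 174.2, 480.0, 259.5] 1755
button_arm 0.59 [407.9, 178.6, 437.1, 196.2] 277
pin 0.65 [407.2, 175.9, 434.5, 193.9] 210
pin 0.42 [116.2, 231.9, 253.8,
[... 208 characters left out ...]
       0.           1.        ]] -0.0838308901167959 [0.0763285  0.41297944 0.65780407]
plate 0.59 [385.6, 157.1, 434.6, 187.5] 831
board 0.56 [334.5, 136.0, 457.9, 210.8] 3613
fence 0.63 [331.4, 136.5, 413.9, 206.9] 1017
button_arm 0.73 [360.1, 135.5, 383.9, 154.0] 159
button_arm 0.35 [337.4, 137.8, 458.8, 210.1] 3653
pin 0.52 [360.0, 136.3, 381.9, 151.7] 157
mug 0.82 [179.8, 216.8, 233.5, 275.6] 2135
combi_square 0.84 [158.7, 259.8, 301.8, 346.7] 2648
combi_square 0.5 [336.8, 134.2, 410.3, 204.5] 903
wrist [[293.28807244   0.         317.16643272]
 [  0.         293.28807244 198.36961326]
 [  0.           0.           1.        ]] -0.005885555315496829 [ 0.27138573 -0.42741082  0.37300703]
```

```bash
python3 - <<'E'
from h import *
a=cv2.imread('pics/top0.png')[150:300,330:500];cv2.imwrite('pics/top0c.png',cv2.resize(a,None,fx=4.5,fy=4,interpolation=2)[:600]) if 0 else cv2.imwrite('pics/top0c.png',cv2.resize(a,None,fx=4,fy=4,interpolation=2))
E
```

```text
(no output)
```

View pics/top0.png

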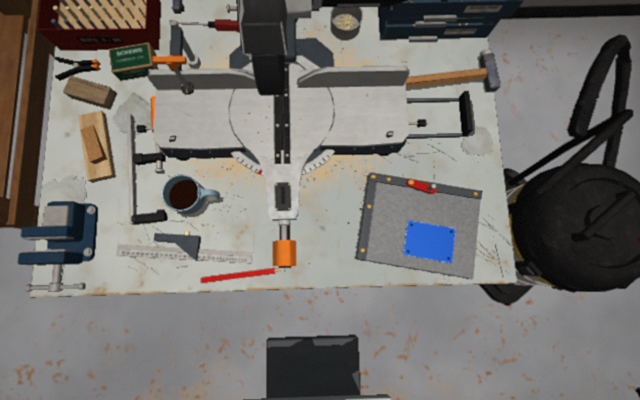

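View pics/top0c.png

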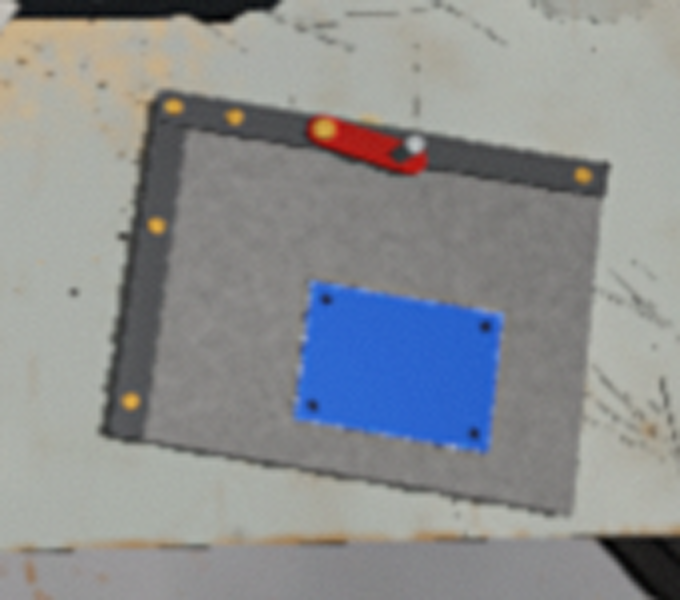

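View pics/scene0.png

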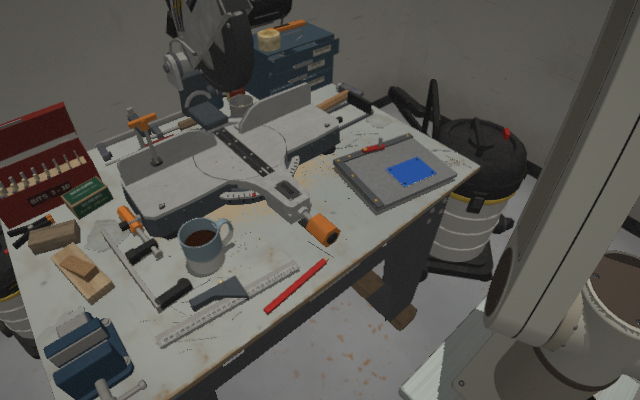

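The top view shows the board at lower right. Far strip runs along (370,174)-(481,191), the left strip down to (356,258), the plate spans (403..457, 218..265), and the pivot is at (411,182) with the pin at (434,186). The scene view agrees. I'll get a rough pose first, then take a close wrist view.

```bash
python3 - <<'E'
from h import *
p=camera('top')
c=np.array([[158,92],[608,163],[572,515],[103,435],[187,130],[312,282],[503,316],[488,452],[296,418],[323,129],[415,145]])/4+[330,150]
print(toplane(p,c,0.03).round(4))
w=camera('wrist'); print(np.array(w['view']).round(3))
E
```

```text
[[ 0.6362 -0.1371  0.03  ]
 [ 0.5887 -0.3912  0.03  ]
 [ 0.3933 -0.3505  0.03  ]
 [ 0.4427 -0.0965  0.03  ]
 [ 0.6135 -0.1525  0.03  ]
 [ 0.5246 -0.2177  0.03  ]
 [ 0.5029 -0.3232  0.03  ]
 [ 0.4283 -0.3078  0.03  ]
 [ 0.4493 -0.2035  0.03  ]
 [ 0.6123 -0.2303  0.03  ]
 [ 0.6017 -0.2821  0.03  ]]
[[ 0.396 -0.918 -0.001 -0.5  ]
 [-0.873 -0.377  0.309 -0.04 ]
 [-0.284 -0.122 -0.951  0.38 ]
 [ 0.     0.     0.     1.   ]]
```

Emit:
drive_tool(
  increments=[
    [[28, 26, 0], [0, 0, -5], 0],
    [[28, 26, 0], [0, 0, -5], 0],
    [[28, 26, 0], [0, 0, -5], 0],
    [[28, 26, 0], [0, 0, -5], 0],
    [[28, 26, 0], [0, 0, -5], 0],
    [[28, 26, 0], [0, 0, -5], 0],
    [[28, 26, 0], [0, 0, -5], 0],
    [[28, 26, 0], [0, 0, 0], 0],
  ],
)

```text
clock: 1.97
eef_pos: [0.4239, -0.2493, 0.2315]
tool_rot: [0.995, -0.102, 0.0, 0.0]
ft_force: [-0.3, -0.2, -0.3]
grip_width: -0.0001
grasp_force: 0.0
```

Emit:
drive_tool(
  increments=[
    [[0, 0, 0], [0, 0, 0], 0],
    [[0, 0, 0], [0, 0, 0], 0],
    [[0, 0, 0], [0, 0, 0], 0],
    [[0, 0, 0], [0, 0, 0], 0],
  ],
)

```text
clock: 2.3
eef_pos: [0.422, -0.2515, 0.2313]
tool_rot: [0.995, -0.102, -0.0, 0.0]
ft_force: [-0.5, 0.1, -0.3]
grip_width: -0.0006
grasp_force: 0.0
```

```bash
python3 - <<'E'
from h import *
p=camera('wrist'); save(p,'w1')
for q in ('plate','fence','button_arm','pin'):
    for r in silhouettes(q,p)[:2]: print(q,round(r['conf'],2),r['bbox'],r['region'].sum())
np.savez('w1',**p)
E
```

```text
plate 0.4 [0.4, 199.7, 17.3, 217.1] 336
button_arm 0.83 [249.4, 1.0, 315.8, 18.1] 818
button_arm 0.49 [166.8, 0.0, 420.8, 182.1] 5840
pin 0.88 [246.9, 2.6, 314.8, 19.5] 867
```

View pics/w1.png

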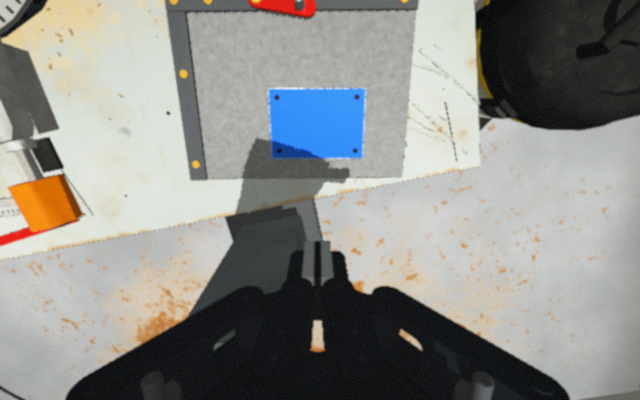

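The first wrist view shows the plate at (268..366, 88..158), the fence inner corner near (188,12) and the button at the top edge. I'm moving closer.

Emit:
drive_tool(
  increments=[
    [[18, -8, -10], [0, 0, 0], 0],
    [[18, -8, -10], [0, 0, 0], 0],
    [[18, -4, -10], [0, 0, 0], 0],
    [[18, 0, -10], [0, 0, 0], 0],
    [[0, 0, 0], [0, 0, 0], 0],
    [[0, 0, 0], [0, 0, 0], 0],
    [[0, 0, 0], [0, 0, 0], 0],
  ],
)

```text
clock: 3.13
eef_pos: [0.494, -0.271, 0.1914]
tool_rot: [0.995, -0.101, -0.0, -0.0]
ft_force: [0.8, -0.9, 1.0]
grip_width: 0.0001
grasp_force: 0.0
```

```bash
python3 - <<'E'
from h import *
p=camera('wrist'); save(p,'w2'); np.savez('w2',**p)
t=camera('top'); np.savez('t2',**t); s=camera('scene'); np.savez('s2',**s); save(s,'s2')
print(get_obs()['eef_pos'])
for q in ('plate','fence','button_arm','pin'):
    for r in silhouettes(q,p)[:1]: print(q,round(r['conf'],2),r['bbox'],r['region'].sum())
E
```

```text
[ 0.4942763  -0.27106405  0.1922506 ]
plate 0.66 [264.7, 162.1, 366.5, 229.3] 6955
fence 0.8 [150.3, 64.0, 419.0, 251.5] 9651
button_arm 0.93 [240.6, 63.1, 312.3, 94.1] 1412
pin 0.95 [238.0, 65.8, 313.9, 94.3] 1424
```

View pics/w2.png

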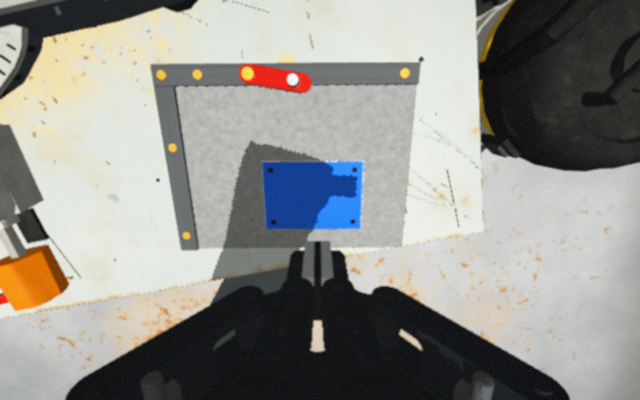

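The second wrist view shows the whole board: outer fence corner (152,65), inner corner (176,86), right end (420,63), plate (265..363, 162..229), pivot (247,73), pin top (293,80). Next step is fitting the poses to the edges.

```bash
cat > fit.py <<'E'
from h import *
from scipy.optimize import least_squares
def T(q,P): # board/plate (x,y,yaw)+z
    c,s=np.cos(q[2]),np.sin(q[2]);P=np.array(P,float)
    return np.c_[P[:,0]*c-P[:,1]*s+q[0],P[:,0]*s+P[:,1]*c+q[1],P[:,2]]
f=np.linspace(.06,.94,25)
def seg(a,b): return np.array(a)+(np.array(b)-a)*f[:,None]
mm=.001
BE=[seg((100,-125,5),(100,125,5)),seg((80,-125,0),(80,-50,0)),seg((80,45,0),(80,108,0)),seg((-95,130,5),(95,130,5)),seg((-98,110,0),(75,110,0)),seg((-98,-130,0),(75,-130,0)),seg((-100,-128,0),(-100,105,0))]
PE=[seg((-40,-55,3),(40,-55,3)),seg((-40,55,3),(40,55,3)),seg((-40,-55,3),(-40,55,3)),seg((40,-55,3),(40,55,3))]
def measure(p,img,W,W2,R):
    a=project(p,W);b=project(p,W2);n=(b-a)/np.linalg.norm(b-a,axis=1)[:,None]
    t=np.arange(-R,R+.01,.25)
    X=a[:,None]+n[:,None]*t[None,:,None]
    v=cv2.remap(img,X[...,0].astype('f4'),X[...,1].astype('f4'),1)
    g=abs(np.gradient(v,axis=1));g[(X[...,0]<2)|(X[...,0]>637)|(X[...,1]<2)|(X[...,1]>397)]=0
    i=g.argmax(1);d=t[i];ok=(g.max(1)>1.5)&(abs(d)<R-.3)
    return n,a+n*d[:,None],ok
def fit(pics,q0,edges,chan,z0,zfree):
    q=np.r_[q0,z0]
    for R in (6,4,3,3):
        M=[]
        for p in pics:
            im=p['image'].astype('f4');g=chan(im);g=cv2.GaussianBlur(g,(0,0),1.)
            for E in edges:
                L=E*mm;d=np.array([L[-1,1]-L[0,1],-(L[-1,0]-L[0,0]),0]);d=d/np.linalg.norm(d)*.003
                w=lambda q,L=L:T(q,L+[0,0,q[3]])
                n,m,ok=measure(p,g,w(q),T(q,L+d+[0,0,q[3]]),R);M.append((p,w,n,m,ok))
        def res(v):
            qq=np.r_[v,z0] if not zfree else v
            return np.concatenate([(((project(p,w(qq))-m)*n).sum(1)*ok) for p,w,n,m,ok in M])
        v=least_squares(res,q if zfree else q[:3],loss='soft_l1',f_scale=.5).x
        q=v if zfree else np.r_[v,z0]
    r=res(v);return q,np.sqrt(np.median(r[r!=0]**2)),(r!=0).sum()
gray=lambda im:im.mean(2)
blue=lambda im:(im[...,2]-im[...,0])*255/(im.sum(2)+30)*2
E
cat > run1.py <<'E'
from fit import *
L=lambda n:dict(np.load(n+'.npz'))
w1,w2,t=L('w1'),L('w2'),L('t2')
b0=[.515,-.244,np.radians(-11.8)]
for nm,ps in (('w2',[w2]),('w1w2',[w1,w2]),('top',[t])):
    q,e,n=fit(ps,b0,BE if nm!='top' else [BE[0],BE[1],BE[6],BE[5]],gray,.025,nm!='top')
    print(nm,q.round(4),np.degrees(q[2]).round(2),e,n)
    k,e,n=fit(ps,[.476,-.263,np.radians(-11.5)],PE,blue,q[3],0)
    print('  plate',k.round(4),np.degrees(k[2]).round(2),e,n)
    c,s=np.cos(q[2]),np.sin(q[2]);d=k[:2]-q[:2]
    print('  plate in board mm',(np.array([c*d[0]+s*d[1],-s*d[0]+c*d[1]])*1000).round(1))
    home=T(q,np.array([[40,55,0],[90,35,0],[90,-10,0]])*mm); print('  home,pivot,pin',home[:,:2].round(4).tolist())
    im=ps[-1]['image'][:,:,::-1].copy()
    for E in BE: cv2.polylines(im,[project(ps[-1],T(q,E*mm+[0,0,q[3]])).astype(int)],False,(0,255,0))
    for E in PE: cv2.polylines(im,[project(ps[-1],T(k,E*mm+[0,0,k[3]])).astype(int)],False,(0,255,255))
    for P in home: cv2.circle(im,tuple(int(v) for v in project(ps[-1],P+[0,0,q[3]+.011])[0]),2,(255,0,255))
    cv2.imwrite('pics/fit_%s.png'%nm,im)
E
python3 run1.py
```

```text
w2 [ 0.5158 -0.2437 -0.1974  0.0208] -11.31 0.26993126226255876 169
  plate [ 0.4756 -0.2615 -0.2017  0.0208] -11.56 1.2900015049016207 100
  plate in board mm [-35.9 -25.4]
  home,pivot,pin [[0.5658, -0.1976], [0.6109, -0.227], [0.6021, -0.2711]]
w1w2 [ 0.5159 -0.2438 -0.1971  0.0209] -11.29 0.26332744520934587 317
  plate [ 0.4757 -0.2615 -0.2034  0.0209] -11.66 1.2550267993652926 197
  plate in board mm [-36.  -25.2]
  home,pivot,pin [[0.5659, -0.1977], [0.611, -0.2271], [0.6022, -0.2713]]
top [ 0.5162 -0.2445 -0.1979  0.025 ] -11.34 0.2668550702299273 86
  plate [ 0.4779 -0.2629 -0.2017  0.025 ] -11.56 0.6792333710735471 100
  plate in board mm [-33.9 -25.6]
  home,pivot,pin [[0.5663, -0.1984], [0.6113, -0.2278], [0.6025, -0.272]]
```

Emit:
drive_tool(
  increments=[
    [[-9, 5, -25], [0, 0, 0], 0],
    [[-9, 4, -30], [0, 0, 0], 0],
    [[0, 0, -30], [0, 0, 0], 0],
    [[0, 0, -30], [0, 0, 0], 0],
    [[0, 0, -25], [0, 0, 0], 0],
    [[0, 0, -12], [0, 0, 0], 0],
    [[0, 0, 0], [0, 0, 0], 0],
    [[0, 0, 0], [0, 0, 0], 0],
  ],
)

```text
clock: 4.15
eef_pos: [0.4763, -0.2616, 0.039]
tool_rot: [0.995, -0.101, -0.001, -0.0]
ft_force: [-0.0, 0.2, 0.3]
grip_width: 0.0002
grasp_force: 0.0
```

View pics/fit_w1w2.png

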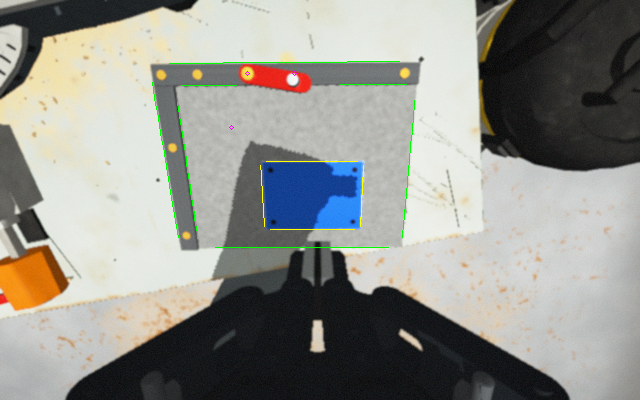

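The fit overlay matches board and plate. Descending slowly.

Emit:
drive_tool(
  increments=[
    [[0, 0, -1.5], [0, 0, 0], 0],
    [[0, 0, -1.5], [0, 0, 0], 0],
    [[0, 0, -1.5], [0, 0, 0], 0],
    [[0, 0, -1.5], [0, 0, 0], 0],
    [[0, 0, -0.8], [0, 0, 0], 0],
    [[0, 0, -0.7], [0, 0, 0], 0],
    [[0, 0, -0.6], [0, 0, 0], 0],
    [[0, 0, -0.6], [0, 0, 0], 0],
  ],
)

```text
clock: 4.82
eef_pos: [0.4768, -0.2618, 0.0306]
tool_rot: [0.995, -0.101, 0.0, 0.0]
ft_force: [-0.3, -0.6, 0.5]
grip_width: -0.0001
grasp_force: 0.0
```

Emit:
drive_tool(
  increments=[
    [[0, 0, -0.6], [0, 0, 0], 0],
    [[0, 0, -0.6], [0, 0, 0], 0],
    [[0, 0, -0.6], [0, 0, 0], 0],
  ],
)

```text
clock: 5.07
eef_pos: [0.4768, -0.2618, 0.0287]
tool_rot: [0.995, -0.101, -0.0, 0.0]
ft_force: [-0.1, -0.1, 0.5]
grip_width: 0.0002
grasp_force: 0.0
```

Emit:
drive_tool(
  increments=[
    [[0, 0, -0.6], [0, 0, 0], 0],
    [[0, 0, -0.6], [0, 0, 0], 0],
    [[0, 0, -0.6], [0, 0, 0], 0],
  ],
)

```text
clock: 5.32
eef_pos: [0.4768, -0.2618, 0.0269]
tool_rot: [0.995, -0.101, -0.0, -0.0]
ft_force: [-0.3, 0.4, 0.3]
grip_width: 0.0002
grasp_force: 0.0
```

Emit:
drive_tool(
  increments=[
    [[0, 0, -0.6], [0, 0, 0], 0],
    [[0, 0, -0.6], [0, 0, 0], 0],
  ],
)

```text
clock: 5.48
eef_pos: [0.4768, -0.2618, 0.0259]
tool_rot: [0.995, -0.101, 0.0, 0.0]
ft_force: [-2.7, 0.1, 8.0]
grip_width: -0.0
grasp_force: 3.4
```

Emit:
drive_tool(
  increments=[
    [[0, 0, -0.3], [0, 0, 0], 0],
    [[0, 0, 0], [0, 0, 0], 0],
  ],
)

```text
clock: 5.65
eef_pos: [0.4769, -0.2618, 0.0259]
tool_rot: [0.995, -0.101, 0.0, 0.0]
ft_force: [-1.3, 0.9, 2.9]
grip_width: -0.0
grasp_force: 1.7
```

Emit:
drive_tool(
  increments=[
    [[0, 0, -0.4], [0, 0, 0], 0],
    [[0, 0, -0.4], [0, 0, 0], 0],
    [[0, 0, 0], [0, 0, 0], 0],
  ],
)

```text
clock: 5.9
eef_pos: [0.4773, -0.2621, 0.0259]
tool_rot: [0.995, -0.101, 0.001, 0.0]
ft_force: [-1.3, 1.2, 7.5]
grip_width: 0.0
grasp_force: 3.8
```

Emit:
drive_tool(
  increments=[
    [[0, 0, -0.5], [0, 0, 0], 0],
    [[1, 0.7, 0], [0, 0, 0], 0],
    [[3, 2.2, 0], [0, 0, 0], 0],
    [[4, 2.9, 0], [0, 0, 0], 0],
    [[4, 2.9, 0], [0, 0, 0], 0],
    [[4, 2.9, 0], [0, 0, 0], 0],
  ],
)

```text
clock: 6.4
eef_pos: [0.4939, -0.2514, 0.0258]
tool_rot: [0.995, -0.101, 0.001, 0.001]
ft_force: [-1.6, -1.0, 8.6]
grip_width: 0.0003
grasp_force: 4.2
```

Emit:
drive_tool(
  increments=[
    [[4, 2.9, -0.3], [0, 0, 0], 0],
    [[4, 2.9, 0], [0, 0, 0], 0],
    [[4, 2.9, 0], [0, 0, 0], 0],
    [[4, 2.9, 0], [0, 0, 0], 0],
    [[4, 2.9, 0], [0, 0, 0], 0],
    [[4, 2.9, 0], [0, 0, 0], 0],
    [[4, 2.9, 0], [0, 0, 0], 0],
    [[4, 2.9, 0], [0, 0, 0], 0],
  ],
)

```text
clock: 7.07
eef_pos: [0.5261, -0.2283, 0.0258]
tool_rot: [0.995, -0.101, 0.002, 0.001]
ft_force: [-0.9, -2.5, 8.7]
grip_width: -0.0
grasp_force: 4.7
```

Emit:
drive_tool(
  increments=[
    [[4, 2.9, -0.2], [0, 0, 0], 0],
    [[4, 2.9, 0], [0, 0, 0], 0],
    [[4, 2.9, 0], [0, 0, 0], 0],
    [[4, 2.9, 0], [0, 0, 0], 0],
    [[4, 2.9, 0], [0, 0, 0], 0],
    [[4, 2.9, 0], [0, 0, 0], 0],
    [[4, 2.9, 0], [0, 0, 0], 0],
    [[2, 1.5, 0], [0, 0, 0], 0],
  ],
)

```text
clock: 7.73
eef_pos: [0.5565, -0.2062, 0.0258]
tool_rot: [0.995, -0.101, 0.002, 0.001]
ft_force: [-1.2, -1.3, 10.4]
grip_width: 0.0001
grasp_force: 5.1
```

```bash
cat > run2.py <<'E'
from fit import *
import sys
q=np.array([.5159,-.2438,-.1972,.0209]); o=get_obs();print(o['eef_pos'].round(4),o['ft_force'].round(1))
for n in ('wrist','top'):
    p=camera(n);save(p,n+sys.argv[1])
    best=None
    for dy in (0,):
      k,e,m=fit([p],[*(o['eef_pos'][:2]),-.2],PE if n=='top' else PE[:2]+PE[3:],blue,q[3],0)
      qq=q if n=='wrist' else np.array([.5162,-.2445,-.1979,.025])
      c,s=np.cos(qq[2]),np.sin(qq[2]);d=k[:2]-qq[:2]
      print(n,'plate in board',(np.array([c*d[0]+s*d[1],-s*d[0]+c*d[1]])*1000).round(1),np.degrees(k[2]-qq[2]).round(2),e,m)
E
python3 run2.py a
```

```text
[ 0.5565 -0.2062  0.0258] [-1.2 -1.3 10.4]
wrist plate in board [30.7 43.6] -0.28 0.39195777043052193 58
top plate in board [35.  43.6] 0.28 0.316502738544142 68
```

Emit:
drive_tool(
  increments=[
    [[1.6, 1.5, 0], [0, 0, 0], 0],
    [[1.6, 1.5, 0], [0, 0, 0], 0],
    [[1.6, 1.5, 0], [0, 0, 0], 0],
    [[1, 1.2, 0], [0, 0, 0], 0],
    [[0.5, -0.1, 0], [0, 0, 0], 0],
    [[0.5, -0.1, 0], [0, 0, 0], 0],
  ],
)

```text
clock: 8.33
eef_pos: [0.5627, -0.2006, 0.0258]
tool_rot: [0.995, -0.101, 0.002, 0.001]
ft_force: [-2.4, -0.7, 11.9]
grip_width: 0.0001
grasp_force: 5.5
```

Emit:
drive_tool(
  increments=[
    [[0.5, -0.1, 0], [0, 0, 0], 0],
    [[0.5, -0.1, 0], [0, 0, 0], 0],
    [[0.5, -0.1, 0], [0, 0, 0], 0],
  ],
)

```text
clock: 8.58
eef_pos: [0.5641, -0.2007, 0.0258]
tool_rot: [0.995, -0.101, 0.001, 0.001]
ft_force: [-3.0, 1.0, 11.2]
grip_width: 0.0003
grasp_force: 5.5
```

Emit:
drive_tool(
  increments=[
    [[0.5, -0.1, 0], [0, 0, 0], 0],
    [[0.5, -0.1, 0], [0, 0, 0], 0],
  ],
)

```text
clock: 8.75
eef_pos: [0.5651, -0.2008, 0.0259]
tool_rot: [0.995, -0.101, 0.001, 0.001]
ft_force: [-2.1, 0.4, 11.7]
grip_width: 0.0004
grasp_force: 5.5
```

Emit:
drive_tool(
  increments=[
    [[0.5, -0.1, 0], [0, 0, 0], 0],
    [[0.5, -0.1, 0], [0, 0, 0], 0],
  ],
)

```text
clock: 8.92
eef_pos: [0.5655, -0.2008, 0.0258]
tool_rot: [0.995, -0.101, 0.001, 0.001]
ft_force: [-4.9, 0.2, 12.9]
grip_width: 0.0004
grasp_force: 6.6
```

Emit:
drive_tool(
  increments=[
    [[0.5, -0.1, 0], [0, 0, 0], 0],
    [[0.5, -0.1, 0], [0, 0, 0], 0],
  ],
)

```text
clock: 9.08
eef_pos: [0.5655, -0.2009, 0.0258]
tool_rot: [0.995, -0.101, -0.0, 0.0]
ft_force: [-7.3, 1.6, 14.7]
grip_width: 0.0001
grasp_force: 7.6
```

Emit:
drive_tool(
  increments=[
    [[0, 0.5, 0], [0, 0, 0], 0],
    [[0.1, 0.5, 0], [0, 0, 0], 0],
    [[0.1, 0.5, 0], [0, 0, 0], 0],
  ],
)

```text
clock: 9.33
eef_pos: [0.5655, -0.2008, 0.0258]
tool_rot: [0.995, -0.101, -0.0, 0.002]
ft_force: [-6.7, -4.2, 13.4]
grip_width: -0.0001
grasp_force: 6.7
```

Emit:
drive_tool(
  increments=[
    [[0.1, 0.5, 0], [0, 0, 0], 0],
    [[0.1, 0.5, 0], [0, 0, 0], 0],
  ],
)

```text
clock: 9.5
eef_pos: [0.5656, -0.2001, 0.0258]
tool_rot: [0.995, -0.102, -0.0, 0.002]
ft_force: [-6.5, -2.9, 13.5]
grip_width: 0.0
grasp_force: 6.7
```

Emit:
drive_tool(
  increments=[
    [[0.1, 0.5, 0], [0, 0, 0], 0],
    [[0.1, 0.5, 0], [0, 0, 0], 0],
    [[0.1, 0.5, 0], [0, 0, 0], 0],
  ],
)

```text
clock: 9.75
eef_pos: [0.5659, -0.1986, 0.0258]
tool_rot: [0.995, -0.102, -0.0, 0.002]
ft_force: [-6.4, -3.3, 13.3]
grip_width: -0.0003
grasp_force: 6.7
```

Emit:
drive_tool(
  increments=[
    [[0.1, 0.5, 0], [0, 0, 0], 0],
    [[0.1, 0.5, 0], [0, 0, 0], 0],
  ],
)

```text
clock: 9.92
eef_pos: [0.5661, -0.1978, 0.0258]
tool_rot: [0.995, -0.102, -0.0, 0.002]
ft_force: [-7.0, -4.5, 13.4]
grip_width: -0.0002
grasp_force: 6.6
```

Emit:
drive_tool(
  increments=[
    [[0.1, 0.5, 0], [0, 0, 0], 0],
    [[0.1, 0.5, 0], [0, 0, 0], 0],
  ],
)

```text
clock: 10.08
eef_pos: [0.5661, -0.1977, 0.0258]
tool_rot: [0.995, -0.102, -0.0, 0.003]
ft_force: [-6.7, -7.1, 13.2]
grip_width: 0.0
grasp_force: 6.5
```

```bash
python3 run2.py b
```

```text
[ 0.5661 -0.1977  0.0258] [-6.7 -7.1 13.2]
wrist plate in board [38.1 54.5] -1.38 1.4465936241305426 55
top plate in board [42.6 54.8] -0.39 0.33864499952672855 70
```

Emit:
drive_tool(
  increments=[
    [[0.3, -0.1, -0.2], [0, 0, 0], 0],
    [[0, 0, 0], [0, 0, 0], 0],
    [[0, 0, 0], [0, 0, 0], 0],
  ],
)

```text
clock: 10.43
eef_pos: [0.5661, -0.1977, 0.0258]
tool_rot: [0.995, -0.102, -0.0, 0.003]
ft_force: [-7.4, -5.1, 14.7]
grip_width: -0.0002
grasp_force: 7.4
```

Emit:
drive_tool(
  increments=[
    [[0.1, 0.4, 0], [0, 0, 0], 0],
    [[0, 0, 0], [0, 0, 0], 0],
    [[0.2, 0, 0], [0, 0, 0], 0],
    [[0, 0, 0], [0, 0, 0], 0],
  ],
)

```text
clock: 10.77
eef_pos: [0.5661, -0.1977, 0.0258]
tool_rot: [0.995, -0.102, -0.001, 0.003]
ft_force: [-9.7, -6.6, 15.6]
grip_width: -0.0001
grasp_force: 7.6
```

Emit:
drive_tool(
  increments=[
    [[-0.4, -0.3, 0], [0, 0, 0], 0],
    [[-0.4, -0.3, 0.5], [0, 0, 0], 0],
    [[0, 0, 1], [0, 0, 0], 0],
    [[0, 0, 1.5], [0, 0, 0], 0],
    [[0, 0, 5], [0, 0, 0], 0],
    [[0, 0, 20], [0, 0, 0], 0],
    [[0, 0, 30], [0, 0, 0], 0],
    [[0, 0, 30], [0, 0, 0], 0],
  ],
)

```text
clock: 11.43
eef_pos: [0.5659, -0.194, 0.111]
tool_rot: [0.995, -0.101, -0.002, -0.001]
ft_force: [0.5, 0.2, 0.3]
grip_width: -0.0003
grasp_force: 0.0
```

Emit:
drive_tool(
  increments=[
    [[-18, 0, 30], [0, 0, 0], 0],
    [[-18, -6, 30], [0, 0, 0], 0],
    [[-18, -10, 20], [0, 0, 0], 0],
    [[-18, -10, 0], [0, 0, 0], 0],
    [[0, -10, 0], [0, 0, 0], 0],
    [[0, 0, 0], [0, 0, 0], 0],
    [[0, 0, 0], [0, 0, 0], 0],
    [[0, 0, 0], [0, 0, 0], 0],
  ],
)

```text
clock: 12.1
eef_pos: [0.4953, -0.2303, 0.1904]
tool_rot: [0.995, -0.101, -0.001, -0.001]
ft_force: [-0.6, -0.0, -0.0]
grip_width: -0.0001
grasp_force: 0.0
```

```bash
cat > run3.py <<'E'
from fit import *
import sys
o=get_obs();print(o['eef_pos'].round(4),o['ft_force'].round(1))
p=camera('wrist');save(p,'w'+sys.argv[1]);np.savez('w'+sys.argv[1],**p)
q,e,n=fit([p],[.5159,-.2438,-.1972],BE,gray,.0209,0);print('board',q.round(4),e,n)
k,e,n=fit([p],[.566,-.198,-.197],PE,blue,q[3],0)
c,s=np.cos(q[2]),np.sin(q[2]);d=k[:2]-q[:2]
print('plate in board',(np.array([c*d[0]+s*d[1],-s*d[0]+c*d[1]])*1000).round(1),np.degrees(k[2]-q[2]).round(2),e,n)
for r in silhouettes('pin',p)[:1]: print(r['bbox'],r['conf'])
cv2.imwrite('pics/wc%s.png'%sys.argv[1],cv2.resize(p['image'][40:240,130:390,::-1],None,fx=3,fy=3,interpolation=2))
E
python3 run3.py 3
```

```text
[ 0.4953 -0.2303  0.1904] [-0.6 -0.  -0. ]
board [ 0.516  -0.2438 -0.2007  0.0209] 0.3230783915317489 172
plate in board [40.2 55.4] 0.89 0.6689306794151892 95
[282.1, 56.4, 354.8, 85.2] 0.84
```

View pics/wc3.png

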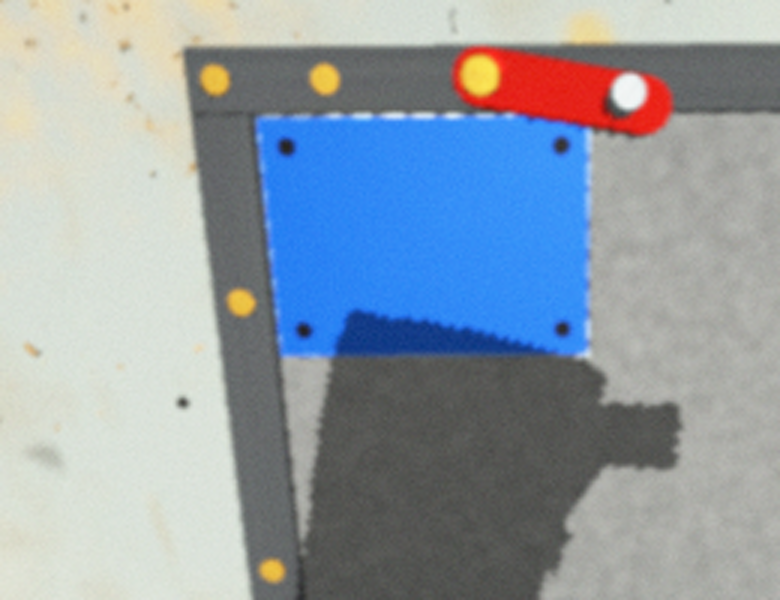

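The plate sits flush against both strips, with its edges at (215..326, 78..159). The pin top is at (340,70) and the bar is already slightly turned.

```bash
python3 - <<'E'
from fit import *
p=dict(np.load('w3.npz'));q=[.516,-.2438,-.1975,.0209]
for z in (.061,.0628): 
    P=toplane(p,[339.7,70.0],z)[0]; piv=T(q,[[.09,.035,0]])[0]
    d=P-piv; print(P.round(4),piv.round(4),np.hypot(d[0],d[1]).round(4)); 
    c,s=np.cos(q[2]),np.sin(q[2]); b=np.array([c*d[0]+s*d[1],-s*d[0]+c*d[1]]);th=np.arctan2(-b[0],-b[1]);print('angle',th)
for th in np.linspace(0,1.6,9): print(round(th,2),T(q,[[.09-.045*np.sin(th),.035-.045*np.cos(th),0]])[0][:2].round(4))
print(T(q,[[.09-.045*np.sin(1.58),.035-.045*np.cos(1.58),0]])[0])
E
```

```text
[ 0.595  -0.2701  0.061 ] [ 0.6111 -0.2271  0.    ] 0.0459
angle 0.16146983392734046
[ 0.5949 -0.2699  0.0628] [ 0.6111 -0.2271  0.    ] 0.0458
angle 0.16564397369967196
0.0 [ 0.6023 -0.2713]
0.2 [ 0.5937 -0.2686]
0.4 [ 0.5858 -0.2643]
0.6 [ 0.5789 -0.2586]
0.8 [ 0.5733 -0.2515]
1.0 [ 0.5692 -0.2436]
1.2 [ 0.5668 -0.2349]
1.4 [ 0.5661 -0.2259]
1.6 [ 0.5673 -0.217 ]
[ 0.56707599 -0.21790449  0.        ]
```

Emit:
drive_tool(
  increments=[
    [[20, -8, -16], [0, 0, 0], 0.45],
    [[20, -8, -16], [0, 0, 0], 0.45],
    [[20, -8, -16], [0, 0, 0], 0.45],
    [[20, -8, -16], [0, 0, 0], 0.45],
    [[20, -7, -16], [0, 0, 0], 0.45],
    [[0, 0, 0], [0, 0, 0], 0.45],
    [[0, 0, 0], [0, 0, 0], 0.45],
    [[0, 0, 0], [0, 0, 0], 0.45],
  ],
)

```text
clock: 12.87
eef_pos: [0.5947, -0.2692, 0.1108]
tool_rot: [0.995, -0.1, -0.001, -0.0]
ft_force: [-1.2, -0.1, -0.1]
grip_width: 0.0384
grasp_force: 0.0
```

Emit:
drive_tool(
  increments=[
    [[0, 0, -15], [0, 0, 0], 0.45],
    [[0, 0, -15], [0, 0, 0], 0.45],
    [[0, 0, 0], [0, 0, 0], 0.45],
    [[0, 0, 0], [0, 0, 0], 0.45],
  ],
)

```text
clock: 13.2
eef_pos: [0.5942, -0.2694, 0.0821]
tool_rot: [0.995, -0.101, -0.0, -0.0]
ft_force: [0.3, 0.7, 0.6]
grip_width: 0.0386
grasp_force: 0.0
```

```bash
python3 - <<'E'
from fit import *
p=camera('wrist');save(p,'w4');print(project(p,[[.595,-.2695,.0628]]),get_obs()['eef_pos'])
E
```

```text
[[317.14382594 239.0927987 ]] [ 0.59495279 -0.2698149   0.08296714]
```

View pics/w4.png

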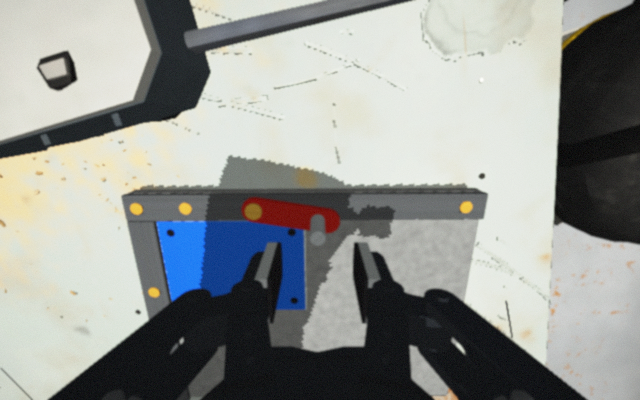

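The pin top is at (317,238), centred between the fingers and as predicted. Next, lower and close.

Emit:
drive_tool(
  increments=[
    [[0, 0, -15], [0, 0, 0], 0.45],
    [[0, 0, -15], [0, 0, 0], 0.45],
    [[0, 0, -9], [0, 0, 0], 0.45],
    [[0, 0, -5], [0, 0, 0], 0.45],
    [[0, 0, 0], [0, 0, 0], 0.45],
    [[0, 0, 0], [0, 0, 0], 0.45],
  ],
)

```text
clock: 13.75
eef_pos: [0.5952, -0.27, 0.0382]
tool_rot: [0.995, -0.101, 0.0, 0.0]
ft_force: [0.0, 0.0, -0.2]
grip_width: 0.0386
grasp_force: 0.0
```

Emit:
drive_tool(
  increments=[
    [[0, 0, 0], [0, 0, 0], 0.2],
    [[0, 0, 0], [0, 0, 0], 0.15],
    [[0, 0, 0], [0, 0, 0], 0.1],
    [[0, 0, 0], [0, 0, 0], 0.05],
    [[0, 0, 0], [0, 0, 0], 0],
    [[0, 0, 0], [0, 0, 0], 0],
    [[0, 0, 0], [0, 0, 0], 0],
  ],
)

```text
clock: 14.33
eef_pos: [0.5957, -0.2699, 0.0386]
tool_rot: [0.995, -0.101, 0.001, 0.0]
ft_force: [0.2, 1.4, 6.2]
grip_width: 0.0078
grasp_force: 58.8
```

Emit:
drive_tool(
  increments=[
    [[-1.5, 0.6, 1], [0, 0, 0], 0],
    [[-4, 2, 0], [0, 0, 0], 0],
    [[-3.9, 2.3, 0], [0, 0, 0], 0],
    [[-3.6, 2.7, 0], [0, 0, 0], 0],
    [[-3.3, 3, 0], [0, 0, 0], 0],
    [[0, 0, 0], [0, 0, 0], 0],
  ],
)

```text
clock: 14.83
eef_pos: [0.5798, -0.2606, 0.0388]
tool_rot: [0.995, -0.102, 0.002, 0.001]
ft_force: [4.6, -3.3, -2.0]
grip_width: 0.0076
grasp_force: 58.8
```

Emit:
drive_tool(
  increments=[
    [[-3, 3.4, 0], [0, 0, 0], 0],
    [[-2.6, 3.7, 0], [0, 0, 0], 0],
    [[-2.2, 3.9, 0], [0, 0, 0], 0],
    [[-1.9, 4, 0], [0, 0, 0], 0],
    [[-1.4, 4.3, 0], [0, 0, 0], 0],
    [[-1, 4.4, 0], [0, 0, 0], 0],
    [[0, 0, 0], [0, 0, 0], 0],
  ],
)

```text
clock: 15.42
eef_pos: [0.5631, -0.2363, 0.0386]
tool_rot: [0.995, -0.102, -0.003, 0.001]
ft_force: [-6.2, -3.1, 6.1]
grip_width: 0.0078
grasp_force: 60.0
```

```bash
python3 - <<'E'
from fit import *
p=camera('wrist');o=get_obs();print(o['eef_pos'],o['tool_rot'],o['ft_force'],o['ft_torque'],o['joint_pos'])
a=p['image'][120:320,190:450,::-1];a=cv2.resize(a,None,fx=2.4,fy=2.4,interpolation=2)
s=camera('scene')['image'][100:220,320:470,::-1];s=cv2.resize(s,(0,0),fx=1,fy=1)
cv2.imwrite('pics/w5.png',a)
E
```

```text
[ 0.56306531 -0.23626413  0.03851572] [ 0.99481181 -0.10168369 -0.0028639   0.00129802] [-5.92434963 -3.52035285  5.6717157 ] [-0.78649468  1.23898068 -0.1271357 ] [-0.39523239  0.60023619  0.03057493  1.00586745 -0.00414149  2.95009056]
```

View pics/w5.png

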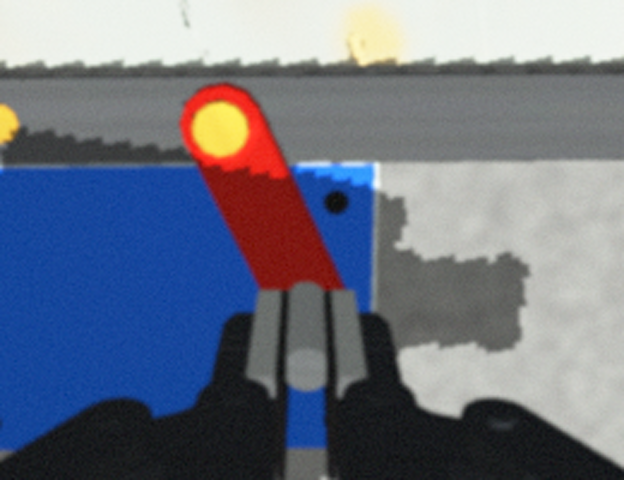

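The button is about two thirds across, with the pin held between the pads. Continuing.

Emit:
drive_tool(
  increments=[
    [[-0.3, 4.4, 0.5], [0, 0, 0], 0],
    [[0, 4.5, 0], [0, 0, 0], 0],
    [[0.4, 4.4, 0], [0, 0, 0], 0],
    [[0, 0, 0], [0, 0, 0], 0],
  ],
)

```text
clock: 15.85
eef_pos: [0.5612, -0.2238, 0.0385]
tool_rot: [0.995, -0.103, -0.005, 0.002]
ft_force: [-9.8, -6.4, 6.6]
grip_width: 0.0078
grasp_force: 60.1
```

Emit:
drive_tool(
  increments=[
    [[0.5, 2.5, 0], [0, 0, 0], 0],
    [[0.5, 2, 0], [0, 0, 0], 0],
    [[0, 0, 0], [0, 0, 0], 0],
  ],
)

```text
clock: 16.1
eef_pos: [0.561, -0.218, 0.0384]
tool_rot: [0.995, -0.102, -0.006, 0.001]
ft_force: [-12.4, -2.3, 9.5]
grip_width: 0.0079
grasp_force: 60.5
```

```bash
cat > ang.py <<'E'
from fit import *
q=[.516,-.2438,-.1975]
for n in ('top','wrist','scene'):
    p=camera(n);im=p['image'].astype(int);m=((im[...,0]>70)&(im[...,0]>2.5*im[...,1])&(im[...,0]>2.5*im[...,2])).astype('u1')
    c=project(p,[[.600,-.235,.034]])[0];g=np.zeros_like(m);cv2.circle(g,tuple(int(v) for v in c),30 if n!='wrist' else 110,1,-1)
    v,u=np.nonzero(m*g)
    if len(u)<30: print(n,'few');continue
    X=toplane(p,np.c_[u,v],.0338)[:,:2];mu=X.mean(0);d=np.linalg.svd(X-mu,full_matrices=0)[2][0]
    piv=T(q,[[.09,.035,0]])[0][:2]
    if d@(mu-piv)<0:d=-d
    f=lambda d:np.arctan2(-(np.cos(q[2])*d[0]+np.sin(q[2])*d[1]),-(-np.sin(q[2])*d[0]+np.cos(q[2])*d[1]))
    print(n,len(u),'axis',f(d).round(3),'centroid',f(mu-piv).round(3))
o=get_obs();print(o['eef_pos'],o['ft_force'].round(1))
E
python3 ang.py
```

```text
top few
wrist 2433 axis 1.563 centroid 1.532
scene 36 axis 1.562 centroid 1.647
[ 0.56102951 -0.21796024  0.03845834] [-11.6  -2.3   9.7]
```

Emit:
drive_tool(
  increments=[
    [[-0.7, 1, 0], [0, 0, 0], 0],
    [[-0.8, 0.8, 0], [0, 0, 0], 0],
    [[0, 0, 0], [0, 0, 0], 0],
  ],
)

```text
clock: 16.5
eef_pos: [0.5612, -0.2171, 0.0385]
tool_rot: [0.995, -0.102, -0.004, 0.002]
ft_force: [-8.0, -4.7, 6.4]
grip_width: 0.0076
grasp_force: 59.9
```

```bash
python3 ang.py
```

```text
top few
wrist 2406 axis 1.576 centroid 1.56
scene 38 axis 1.605 centroid 1.662
[ 0.56122476 -0.21706529  0.03849615] [-8.3 -4.9  6.5]
```

Emit:
drive_tool(
  increments=[
    [[-0.8, 0.6, 0], [0, 0, 0], 0],
    [[-0.4, 0, 0], [0, 0, 0], 0],
    [[0, 0, 0], [0, 0, 0], 0],
  ],
)

```text
clock: 16.9
eef_pos: [0.5612, -0.2169, 0.0385]
tool_rot: [0.995, -0.102, -0.003, 0.002]
ft_force: [-4.6, -6.2, 4.0]
grip_width: 0.0078
grasp_force: 59.8
```

Emit:
drive_tool(
  increments=[
    [[0, 0, 0], [0, 0, 0], 0.15],
    [[0, 0, 0], [0, 0, 0], 0.3],
    [[0, 0, 0], [0, 0, 0], 0.4],
    [[0, 0, 0], [0, 0, 0], 0.4],
    [[0, 0, 0], [0, 0, 0], 0.4],
  ],
)

```text
clock: 17.32
eef_pos: [0.565, -0.2149, 0.0388]
tool_rot: [0.995, -0.101, -0.0, -0.0]
ft_force: [-1.0, 0.7, 0.5]
grip_width: 0.0343
grasp_force: 0.0
```

```bash
python3 ang.py
```

```text
top few
wrist 2524 axis 1.602 centroid 1.58
scene few
[ 0.56503294 -0.21515389  0.03893143] [-0.2 -0.9  1.1]
```

Button is at its stop. Now lift clear, retreat and check.

Emit:
drive_tool(
  increments=[
    [[0, 0, 8], [0, 0, 0], 0.4],
    [[0, 0, 20], [0, 0, 0], 0.4],
    [[0, 0, 30], [0, 0, 0], 0.4],
    [[-18, -4, 30], [0, 0, 0], 0.4],
    [[-20, -4, 30], [0, 0, 0], 0.4],
    [[-20, -4, 30], [0, 0, 0], 0.4],
    [[-10, 0, 0], [0, 0, 0], 0.4],
    [[0, 0, 0], [0, 0, 0], 0.4],
  ],
)

```text
clock: 18.13
eef_pos: [0.4965, -0.2282, 0.1905]
tool_rot: [0.995, -0.102, 0.002, 0.001]
ft_force: [-0.5, 0.4, -0.7]
grip_width: 0.0341
grasp_force: 0.0
```

Emit:
drive_tool(
  increments=[
    [[0, 0, 0], [0, 0, 0], 0.4],
    [[0, 0, 0], [0, 0, 0], 0.4],
    [[0, 0, 0], [0, 0, 0], 0.4],
    [[0, 0, 0], [0, 0, 0], 0.4],
  ],
)

```text
clock: 18.47
eef_pos: [0.497, -0.2269, 0.1857]
tool_rot: [0.995, -0.101, -0.001, -0.0]
ft_force: [-0.4, -0.2, -0.2]
grip_width: 0.0341
grasp_force: 0.0
```

```bash
python3 ang.py; python3 run3.py 6
```

```text
top 132 axis 1.591 centroid 1.605
wrist 915 axis 1.57 centroid 1.564
scene 70 axis 1.604 centroid 1.66
[ 0.49703717 -0.22710747  0.18611068] [ 0.8 -0.4  0.1]
[ 0.497  -0.2271  0.1861] [ 0.8 -0.4  0.1]
board [ 0.5159 -0.2438 -0.199   0.0209] 0.258604124747888 171
plate in board [39.6 55.6] 0.78 0.9768989125507406 96
[285.3, 58.0, 306.6, 134.1] 0.6
```

View pics/wc6.png

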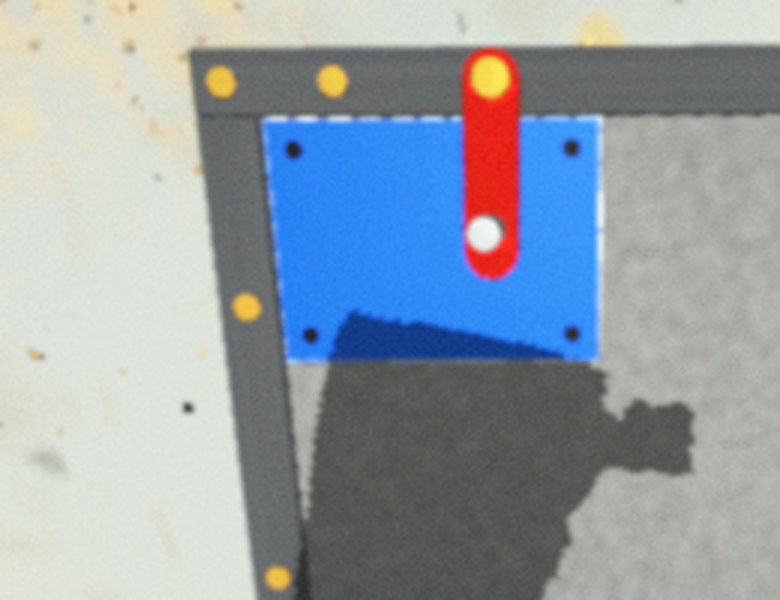

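The button lies square across the plate (crop: pivot (490,77), pin (484,233)). The plate is flush on both strips, and its left edge is parallel to the fence.

```bash
python3 -c "
from workcell import *
print(job_done())"
```

```text
the job is handed in; nothing more can be done
None
```

The job is handed in: the plate is flush in the corner after a push of about 6–8 N on each strip (estimated from the wrist force), the button is turned fully across and released, and the arm never went near the mug or square.

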